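# Put the shaper cutter set away

### The arm

A 6-joint arm with a two-finger parallel gripper is mounted at the origin on the work surface. World frame = base frame: x ahead of the robot, y to its left, z up, the work surface at z = 0. Lengths are in mm, angles in rad, forces in N, time in s.
With the tool pointing down it reaches from about 325 to 850 mm from the base axis. Payload 4.4 kg.
Tool frame: the origin (TCP) lies on the centre line of the jaws, within the pads' length; the fingertips stand 22 mm ahead of it and the grasp point (between the pads) lies 3 mm ahead of it; z points along the fingers, y is the line along which they close (so a half turn about z gives the same grasp; the last joint's range is limited). The gripper opens to 94 mm and grips with 3 to 60 N. Pads are 16 mm wide; open, the fingers measure 119 mm over their backs; the gripper's body (75 mm by 177 mm) begins 78 mm behind the grasp point.
Start: joints at [0.954, 0.207, 1.542, -0, 1.393, -0.15], TCP at [258.777, 513.48, 227.447] pointing down, gripper open.
Joint ranges: [-2.73, 2.73], [-0.86, 2.22], [0.23, 2.46], [-1.11, 4.25], [0.08, 2.63], [-2.82, 2.82]. Speed limits (rad/s): [2.79, 2.79, 3.14, 3.14, 3.14, 3.14].

### API

Orientations are given as a unit quaternion [x, y, z, w].
In Python, from plant import r, imaging gives the robot as it stands.
- The arm moves only by the shell command python3 -m pendant 'ROWS'. ROWS is a JSON object whose one key "increments" holds a list that holds one entry, the list of rows, each a list of 7 numbers: the shift along the tool's x, y, z in units of 50 mm (1.0 is 50 mm), then the turn, a rotation vector about the tool's x, y, z in units of 8 degrees (1.0 is 8 degrees), then the opening, from 0 (shut) to 1 (fully open). In form: {"increments": [[[dx, dy, dz, rx, ry, rz, jaw], ...]]}. A call has 1 to 12 rows; each row shifts and turns the commanded pose from where the row before left it, along the tool's axes as they then stand; what a row does not reach is not made up. A row lasts 1/10 s, in which the tool goes at most 50 mm and 8.59 degrees, less where a joint would pass 70% of its speed; a pose out of reach is approached as far as the arm can. A call is refused whole if a number of a shift passes 1 or a number of a turn 1, either way. A call with a gripper value outside its range is refused whole. The fingers move at their own pace and stop on an object; the grip force is fixed at half the most. Time passes only in rows, so rows that do not move let the fingers close. It gives the time, the measured TCP pose, the force, the opening and the grip force at its end, in the units of the state.
- r.state(): the state, without advancing time (a new reading comes with each control period).
- imaging.snapshot(name): name is "scene" or "top"; returns the picture (480x640x3 uint8, red, green, blue); there is no depth.
- imaging.camera_model(name): a dict with "vertical_fov" (degrees; the focal length in pixels is half the picture's height over the tangent of half this angle, whatever the lens; pixels are square), "cx", "cy" (the principal point, pixels), "world_to_cam" (4x4, takes a point from world to camera coordinates). Camera axes: x right, y down, z forward; pixel columns grow to the right and rows downward; lengths in mm; the calibration is good to about 2 mm. A picture is of the moment at which its call begins. camera_model takes no time and is no camera call.
- r.close_job(): hands the job in; it is judged then, once.
Trained networks look in the newest picture that a camera, given by its name, has taken for a name from the list of things; names that differ only in an ending like _2 or _b are one class to them, and where a whole thing is asked for, a point or a joint stands for the part that bears it (a point fixed in the world has none). Each returns a list of dicts, best first, with "confidence" (0 to 1); they miss things now and then, are a little off and sometimes report something else, mostly with a low value. They report only what shows in the picture. A call takes as long as a camera call. They do not tell look-alikes from the thing itself.
- imaging.spot_in(camera, label): "box" ([left, top, width, height] in pixels, round what is visible of it).
The state is a dict: "clock": time; "joint_positions": joint angles; "qvel": joint speeds; "tau": joint torques, N m; "position": TCP position; "tool_rot": TCP orientation; "contact_force": force on the tool from outside, world axes, zero at the start; "wrist_torque": the same for the moment, N m; "opening": opening from 0.0 (shut) to 1.0 (fully open); "grip_force": force on a finger pad.
Only numpy, scipy, OpenCV 4.12 (cv2) and the standard library are available. Lean on these libraries where they do the work, as an engineer would, in place of code of your own. Each camera call takes 0.05 s, during which the arm holds its last target. There are 200 camera calls.

### The job

Put the shaper cutter set away: slide the red cutter onto the dowel of the wooden stand first, the brass spacer on top of it and the blue cutter on top of that, each lying flat, the same way up as it lies now. Lay the spanner in the shaped recess of the yellow-floored tray, jaw end in the wide end, so that it sits fully down on the floor. Set the parts down gently, do not drop them, and leave the glue jar, the wooden offcut and the screwdriver where they are.

Things in the scene. Friction and masses are not known exactly. Their poses are not given: they have to be found in the camera images.
- red_cutter: Loose red round cutter body lying flat, a ring 62 mm across and 16 mm high with a 20 mm through bore and four flush steel inserts; about 0.17 kg. Origin at the centre of its underside, z up along the bore.
- spacer: Loose plain brass spacer ring lying flat, 42 mm across, 12 mm high, 20 mm through bore; about 0.11 kg. Origin at the centre of its underside, z up along the bore.
- blue_cutter: Loose blue round cutter body lying flat, a ring 52 mm across and 16 mm high with a 20 mm through bore and three flush steel inserts; about 0.13 kg. Origin at the centre of its underside, z up along the bore.
- spanner: Loose flat steel open-ended spanner, 10 mm thick, 120 mm long, about 0.15 kg. Origin on its underside, in the middle of its width, close to its centre of mass; z up, x towards the jaw. The straight shank is 14 mm wide and runs from x = -65 to +22 mm; the jaw end is 34 mm wide from x = +22 to +55 mm. Grip the shank across y at the origin.
- stand: Fixed wooden stand: base 100 x 100 mm, 12 mm thick, with an upright dowel, 12 mm diameter, in its middle; the dowel's top is 62 mm above the stand's underside, its last 8 mm taper to 5 mm diameter. Origin at the centre of the underside, z up along the dowel. With the set stacked, the undersides lie at z = 12 (red), 28 (brass) and 40 mm (blue).
- tray: Fixed wooden tray 164 x 80 x 16 mm, recess 10 mm deep, its yellow floor at z = 6 mm. Origin on the underside, where the spanner's origin belongs; z up, x to the recess's wide end. Wide end 44 mm across, x to +60 mm; narrow end 24 mm across, x from -70 mm; from x = -26 to +18 mm it is open to both long sides for fingers. The spanner fits with 5 mm play, one way only: its x along the tray's x.
- glue_jar: Bystander, loose: white-capped jar with a yellow label, 68 mm across, 110 mm high. Origin at the centre of its underside. To be left alone.
- offcut: Bystander, loose: brown wooden offcut block 40 x 90 x 30 mm (x, y, z). Origin at the centre of its underside. To be left alone.
- screwdriver: Bystander, loose: screwdriver with a black handle, about 200 mm long, lying flat. Origin under its middle, x towards the tip. To be left alone.
There are look-alikes about, which are no part of the job. Several things look just like the blue_cutter: the one meant starts farthest to the robot's left. Of the things shaped like the spacer, the brass one is meant.

How it is judged:
By the outcome, as a careful person would: the job done as asked, in the order asked, and still so for the second after the job is handed in, with the robot touching nothing.
It also fails if it takes over 110 s, if anything falls off the work surface, if the arm or the gripper's body presses on something with over 40 N, if the wrist force passes 120 N, or if a joint passes its speed limit or range.

## Working session

There is one attempt and no reset: what is moved stays moved. The work goes in short steps, Python scripts to look and compute and a shell command to move; the robot and the scene stay as the last step left them, time stands still between calls to the robot, and variables do not carry over. Pictures are saved under pics/ and viewed, at most 14 in all, crops included, and the job is handed in when it is done.

```bash
ls; mkdir -p pics
python3 - <<'E'
from plant import r, imaging
import cv2
for n in("top","scene"):
    im=imaging.snapshot(n); cv2.imwrite(f"pics/{n}0.png",im[:,:,::-1])
    m=imaging.camera_model(n); print(n,m)
    for l in("red_cutter","spacer","blue_cutter","spanner","stand","tray","glue_jar","offcut","screwdriver"):
        print(l,[([round(v) for v in d["box"]],round(d["confidence"],2)) for d in imaging.spot_in(n,l)])
print(r.state())
E
```

```text
pics
top {'vertical_fov': 43.15754289588237, 'cx': 321.77426479643674, 'cy': 255.14361697078036, 'world_to_cam': array([[ 1.90612813e-02, -9.99813126e-01, -3.22188858e-03,
         1.03247911e+02],
       [-9.94415583e-01, -1.86236295e-02, -1.03878819e-01,
         5.29782553e+02],
       [ 1.03799404e-01,  5.18395962e-03, -9.94584743e-01,
         1.41101986e+03],
       [ 0.00000000e+00,  0.00000000e+00,  0.00000000e+00,
         1.00000000e+00]])}
red_cutter [([320, 278, 24, 24], 0.88)]
spacer [([368, 230, 20, 15], 0.66), ([402, 214, 20, 19], 0.53)]
blue_cutter [([399, 271, 25, 20], 0.9), ([444, 345, 23, 24], 0.57), ([488, 337, 25, 22], 0.55)]
spanner [([327, 190, 21, 48], 0.8)]
stand [([206, 239, 55, 56], 0.63), ([405, 215, 16, 18], 0.62)]
tray [([458, 245, 70, 70], 0.78), ([329, 191, 20, 46], 0.63)]
glue_jar [([113, 285, 42, 28], 0.81)]
offcut [([250, 159, 34, 26], 0.72), ([113, 286, 41, 28], 0.33)]
screwdriver [([461, 158, 40, 15], 0.74), ([251, 160, 35, 22], 0.66)]
scene {'vertical_fov': 54.9994393034067, 'cx': 323.79059881247485, 'cy': 239.74733800525004, 'world_to_cam': arra
[... 925 characters left out ...]
ns': array([ 9.53485326e-01,  2.06587934e-01,  1.54148132e+00,  5.50140860e-06,
        1.39350237e+00, -1.50531963e-01]), 'qvel': array([-6.05668499e-04,  1.41762642e-03, -1.63924884e-04,  3.02466376e-04,
       -7.14550568e-05, -1.20129203e-03]), 'tau': array([ 5.94266785e-04, -3.70892107e+01, -2.81772280e+01,  6.99143135e-02,
        2.74715672e-02, -2.13813564e-05]), 'position': array([258.78866026, 513.48470129, 227.46240926]), 'tool_rot': array([2.31276940e-01, 9.72887957e-01, 1.07634024e-05, 1.42788817e-06]), 'contact_force': array([-0.14158107,  0.40975627, -0.15246794]), 'wrist_torque': array([-0.02352736,  0.00307148, -0.03382444]), 'grip_force': 0.0, 'opening': 0.9999814083156584}
```

View pics/top0.png

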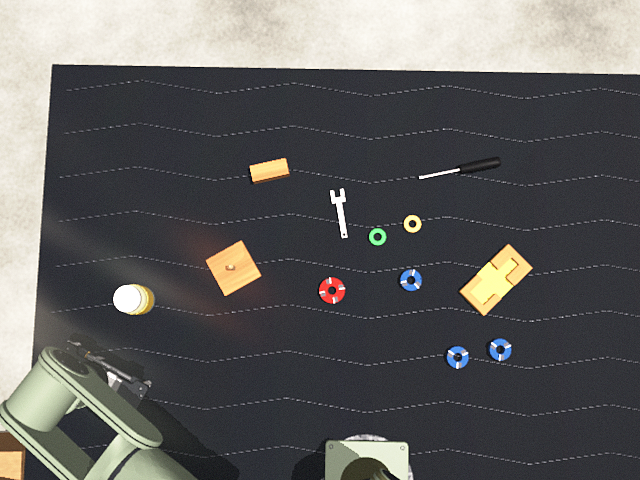

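View pics/scene0.png

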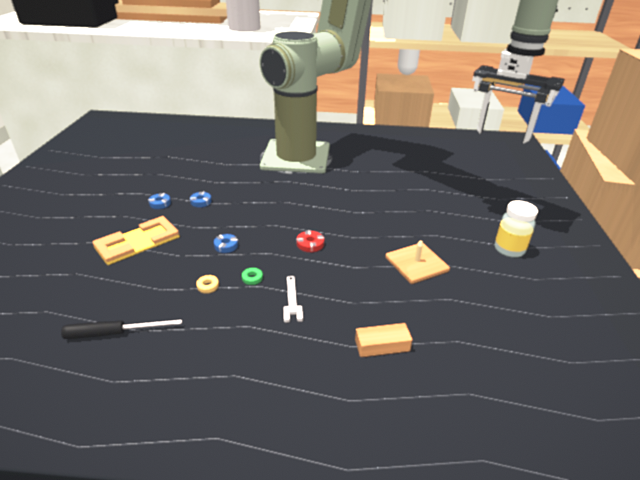

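```bash
cat > h.py <<'E'
import numpy as np, cv2
from plant import r, imaging
def ray(n,uv,z):
    m=imaging.camera_model(n); f=240/np.tan(np.radians(m["vertical_fov"]/2)); T=m["world_to_cam"]
    uv=np.atleast_2d(np.asarray(uv,float)); d=np.c_[(uv[:,0]-m["cx"])/f,(uv[:,1]-m["cy"])/f,np.ones(len(uv))]@T[:3,:3]
    c=-T[:3,:3].T@T[:3,3]; return (c+d*((z-c[2])/d[:,2])[:,None])[:,:2]
def proj(n,P):
    m=imaging.camera_model(n); f=240/np.tan(np.radians(m["vertical_fov"]/2)); T=m["world_to_cam"]
    q=np.atleast_2d(P)@T[:3,:3].T+T[:3,3]; return q[:,:2]/q[:,2:]*f+[m["cx"],m["cy"]]
def blob(im,box,thr=90):
    x,y,w,h=box; p=5; x0,y0=max(x-p,0),max(y-p,0); c=im[y0:y+h+p,x0:x+w+p].max(2)
    c=cv2.resize(c,None,fx=4,fy=4,interpolation=cv2.INTER_CUBIC)
    cs,_=cv2.findContours((c>thr).astype('u1'),cv2.RETR_EXTERNAL,cv2.CHAIN_APPROX_NONE)
    k=max(cs,key=cv2.contourArea)[:,0,:].astype(float); return (k+.5)/4-.5+[x0,y0]
def cen(k):
    m=cv2.moments(cv2.convexHull((k*16).astype('i4'))); return np.array([m["m10"],m["m01"]])/m["m00"]/16
E
cat > m.py <<'E'
from h import *
B={"red":((320,278,24,24),(296,230,28,19),8),"spacer":((402,214,20,19),(197,275,21,15),6),"blue":((399,271,25,20),(212,235,23,18),8)}
I={n:imaging.snapshot(n) for n in("top","scene")}
for k,(a,b,z) in B.items():
    for n,bx in(("top",a),("scene",b)):
        c=blob(I[n],bx); g=ray(n,c,z); print(k,n,cen(c).round(1),ray(n,cen(c),z).round(1),np.ptp(g,axis=0).round(1))
for k,a,b,z in(("spanner",(327,190,21,48),(283,275,17,48),10),("tray",(458,245,70,70),(97,217,83,45),16),("stand",(206,239,55,56),(386,240,64,42),12)):
    for n,bx in(("top",a),("scene",b)):
        c=blob(I[n],bx); g=ray(n,c,z); R=cv2.minAreaRect(g.astype('f4')); print(k,n,np.round(R[0],1),np.round(R[1],1),round(R[2],2),"\n",cv2.boxPoints(R).round(0).tolist())
b=[I["top"][235:300,200:265],I["top"][240:320,455:535],I["top"][185:242,310:367],I["scene"][232:290,380:450],I["scene"][210:270,90:185],I["scene"][270:325,265:320]]
b=[cv2.resize(x,(266,266),interpolation=cv2.INTER_CUBIC) for x in b]
cv2.imwrite("pics/c0.png",np.vstack([np.hstack(b[:3]),np.hstack(b[3:])])[:,:,::-1])
E
python3 m.py
```

```text
red top [331.7 290. ] [[446.6  88.1]] [65.2 64. ]
red scene [308.2 239.2] [[438.7  83.3]] [94.9 84.1]
spacer top [412.2 223.4] [[ 611.3 -103.8]] [44.8 45.3]
spacer scene [207.1 283.9] [[ 609.8 -103.6]] [61.2 61.2]
blue top [410.7 279.7] [[ 474.7 -100.5]] [53.5 52.6]
blue scene [226.3 244.5] [[478.3 -96.6]] [85.3 72.8]
spanner top [632.9  70.3] [123.6  37.4] 10.33 
 [[569.0, 78.0], [575.0, 41.0], [697.0, 63.0], [690.0, 100.0]]
spanner scene [635.5  71.6] [135.7  50.8] 15.21 
 [[563.0, 78.0], [577.0, 29.0], [708.0, 65.0], [694.0, 114.0]]
tray top [ 479.8 -301.2] [ 86.5 169.2] 44.89 
 [[389.0, -272.0], [509.0, -392.0], [570.0, -331.0], [451.0, -211.0]]
tray scene [ 484.2 -293. ] [176.6 198.4] 18.04 
 [[370.0, -226.0], [431.0, -415.0], [599.0, -360.0], [537.0, -171.0]]
stand top [493.6 329.1] [104.2 110.6] 31.13 
 [[420.0, 349.0], [478.0, 255.0], [567.0, 309.0], [510.0, 403.0]]
stand scene [502.4 312. ] [121.1 139.8] 30.38 
 [[415.0, 342.0], [486.0, 221.0], [590.0, 282.0], [519.0, 403.0]]
```

View pics/c0.png

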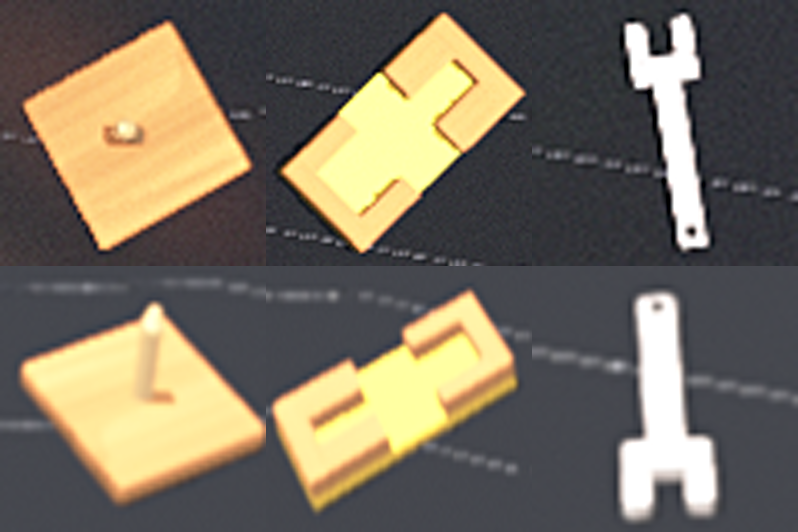

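```bash
cat > fit.py <<'E'
from h import *
from scipy.optimize import least_squares
def disk(R,z,x=0): 
    a=np.linspace(0,2*np.pi,90); return np.c_[R*np.cos(a)+x,R*np.sin(a),0*a+z]
def bx(x0,x1,w,z0,z1): return np.array([[x,y,z] for x in(x0,x1) for y in(-w/2,w/2) for z in(z0,z1)])
M={"red":np.r_[disk(31,0),disk(31,16)],"spacer":np.r_[disk(21,0),disk(21,12)],"blue":np.r_[disk(26,0),disk(26,16)],
"spanner":np.r_[bx(-65,22,14,0,10),bx(22,55,34,0,10)],"tray":bx(-87,77,80,0,16),"stand":np.r_[bx(-50,50,100,0,12),disk(2.5,62)]}
th=np.arange(0,2*np.pi,np.pi/36); D=np.c_[np.cos(th),np.sin(th)]
def sup(p): return (D@p.T).max(1)
def place(P,x,y,a,z=0):
    c,s=np.cos(a),np.sin(a); return P@np.array([[c,-s,0],[s,c,0],[0,0,1]]).T+[x,y,z]
def fit(name,meas,g,yaw=True,z=0):
    # meas: {camera: contour}
    S={n:sup(c) for n,c in meas.items()}; ns=list(meas)
    def f(p):
        return np.concatenate([S[n]-sup(proj(n,place(M[name],p[0],p[1],p[2] if yaw else 0,z)))-p[3+i] for i,n in enumerate(ns)])
    q=least_squares(f,[*g]+[0]*len(ns),loss="soft_l1",x_scale=[1,1,.02]+[1]*len(ns)); return q.x,np.sqrt(np.mean(f(q.x)**2))
E
cat > m2.py <<'E'
from fit import *
I={n:imaging.snapshot(n) for n in("top","scene")}
Q={"red":((320,278,24,24),(296,230,28,19),(446,88,0)),"spacer":((402,214,20,19),(197,275,21,15),(611,-104,0)),"blue":((399,271,25,20),(212,235,23,18),(475,-99,0)),
"spanner":((327,190,21,48),(283,275,17,48),(638,71,.18)),"tray":((458,245,70,70),(97,217,83,45),(476,-298,2.356)),"stand":((206,239,55,56),(386,240,64,42),(494,329,.54))}
for k,(a,b,g) in Q.items():
    t=blob(I["top"],a); s=blob(I["scene"],b,125)
    for me in({"top":t},{"scene":s},{"top":t,"scene":s}):
        p,e=fit(k,me,g,k in("spanner","tray","stand")); print(k,list(me),p.round(2),round(e,2))
    if k in("stand",): print("dowel tip px",[proj(n,[[p[0],p[1],62]]).round(1) for n in("top","scene")])
E
python3 m2.py
```

```text
red ['top'] [ 4.4644e+02  8.8140e+01 -0.0000e+00  4.0000e-01] 0.16
red ['scene'] [4.4172e+02 8.7690e+01 0.0000e+00 2.4000e-01] 0.36
red ['top', 'scene'] [4.4527e+02 8.8010e+01 2.7280e+01 4.0000e-01 1.9000e-01] 0.6
spacer ['top'] [ 6.1136e+02 -1.0369e+02 -0.0000e+00  3.7000e-01] 0.18
spacer ['scene'] [ 6.0768e+02 -1.0425e+02  0.0000e+00  4.4000e-01] 0.21
spacer ['top', 'scene'] [ 6.0990e+02 -1.0373e+02  8.6770e+01  3.6000e-01  4.3000e-01] 0.52
blue ['top'] [ 4.7467e+02 -1.0044e+02 -0.0000e+00  5.0000e-02] 0.26
blue ['scene'] [ 4.6954e+02 -1.0145e+02  1.5000e-01 -2.4000e-01] 0.43
blue ['top', 'scene'] [ 4.7325e+02 -1.0048e+02 -4.8520e+01  3.0000e-02 -2.4000e-01] 0.69
spanner ['top'] [6.3811e+02 7.1170e+01 1.8000e-01 1.4000e-01] 0.18
spanner ['scene'] [6.3518e+02 7.0540e+01 1.7000e-01 6.0000e-02] 0.3
spanner ['top', 'scene'] [6.3686e+02 7.0880e+01 1.8000e-01 1.3000e-01 4.0000e-02] 0.48
tray ['top'] [ 4.7584e+02 -2.9984e+02  2.3600e+00  1.7000e-01] 0.21
tray ['scene'] [ 472.81 -299.27    2.36    0.56] 0.19
tray ['top', 'scene'] [ 4.7479e+02 -2.9915e+02  2.3600e+00  1.7000e-01  4.8000e-01] 0.44
stand ['top'] [4.9570e+02 3.2641e+02 5.4000e-01 1.0000e-02] 0.72
stand ['scene'] [ 4.9153e+02  3.2552e+02  5.3000e-01 -2.3000e-01] 0.3
stand ['top', 'scene'] [ 4.9437e+02  3.2569e+02  5.4000e-01  3.0000e-02 -3.4000e-01] 0.76
dowel tip px [array([[229.5, 266.2]]), array([[420.6, 241. ]])]
```

The top picture shows the red cutter at (332,290), the meant blue cutter (the leftmost) at (411,280), brass spacer at (412,224), spanner with jaw up-image at (339,213), and the stand at (233,268). The tray is at (496,280), with its wide end lower-left (yaw ≈135°). The cameras agree to about 4 mm in x, so I'll use the means and close the fingers along world x. First I turn the tool.

```bash
cat > go.py <<'E'
import sys
from h import *
from scipy.spatial.transform import Rotation as R
# go.py x y z psi(deg of tool y, mod 180): remaining shift/turn in row units, total
x,y,z,psi=map(float,sys.argv[1:5]); s=r.state(); q=R.from_quat(s["tool_rot"]); m=q.as_matrix()
cur=np.degrees(np.arctan2(m[1,1],m[0,1])); d=(psi-cur+90)%180-90
t=np.radians(cur+d); Y=np.array([np.cos(t),np.sin(t),0]); Z=np.array([0,0,-1.]); T=np.c_[np.cross(Y,Z),Y,Z]
print("clock",round(s["clock"],2),"pos",s["position"].round(1),"psi",round(cur,1),"open",round(s["opening"]*94,1),"grip",round(s["grip_force"],1),"F",s["contact_force"].round(1))
dp=np.array([x,y,z])-s["position"]
print("shift units now",(m.T@dp/50).round(2)," after turn",(T.T@dp/50).round(2)," turn",(np.degrees(R.from_matrix(m.T@T).as_rotvec())/8).round(2))
E
python3 -m pendant '{"increments": [[[0,0,0,0,0,0.99,1],[0,0,0,0,0,0.99,1],[0,0,0,0,0,0.99,1],[0,0,0,0,0,0.99,1],[0,0,0,0,0,0.99,1],[0,0,0,0,0,0.99,1],[0,0,0,0,0,0.99,1],[0,0,0,0,0,0.99,1],[0,0,0,0,0,0,1]]]}'; python3 go.py 444 88 100 0
```

```text
clock: 2.1
position: [258.8, 513.5, 227.5]
tool_rot: [0.708, 0.707, 0.0, 0.0]
contact_force: [0.5, 0.1, 0.9]
opening: 0.998
grip_force: 0.0
clock 2.1 pos [258.8 513.5 227.5] psi -0.1 open 93.8 grip 0.0 F [0.5 0.1 0.9]
shift units now [-8.5   3.72  2.55]  after turn [-8.51  3.7   2.55]  turn [ 0.    0.   -0.01]
```

```bash
python3 -m pendant '{"increments": [[[-0.4,0.18,0,0,0,0,1],[-0.8,0.36,0,0,0,0,1],[-0.8,0.36,0.2,0,0,0,1],[-0.8,0.36,0.3,0,0,0,1],[-0.9,0.36,0.3,0,0,0,1],[-0.9,0.36,0.3,0,0,0,1],[-0.9,0.36,0.3,0,0,0,1],[-0.9,0.36,0.3,0,0,0,1],[-0.9,0.36,0.3,0,0,0,1],[-0.8,0.36,0.3,0,0,0,1],[-0.4,0.28,0.25,0,0,0,1],[0,0,0,0,0,0,1]]]}'; python3 go.py 444 88 25 0
```

```text
clock: 3.3
position: [442.1, 88.9, 99.9]
tool_rot: [0.708, 0.706, -0.001, -0.0]
contact_force: [0.1, 0.5, 0.3]
opening: 1.002
grip_force: 0.0
clock 3.3 pos [442.1  88.9  99.9] psi -0.2 open 94.2 grip 0.0 F [0.1 0.5 0.3]
shift units now [-0.02  0.04  1.5 ]  after turn [-0.02  0.04  1.5 ]  turn [-0.01  0.   -0.03]
```

```bash
python3 -m pendant '{"increments": [[[-0.02,0.04,0.4,0,0,0,1],[0,0,0.4,0,0,0,1],[0,0,0.4,0,0,0,1],[0,0,0.2,0,0,0,1],[0,0,0.1,0,0,0,1],[0,0,0,0,0,0,0.7],[0,0,0,0,0,0,0.5],[0,0,0,0,0,0,0.5],[0,0,0,0,0,0,0.5],[0,0,0,0,0,0,0.5]]]}'; python3 go.py 444 88 25 0
```

```text
clock: 4.3
position: [444.4, 90.4, 26.7]
tool_rot: [0.708, 0.706, 0.001, 0.001]
contact_force: [-0.4, -0.2, 2.9]
opening: 0.646
grip_force: 29.7
clock 4.3 pos [444.4  90.4  26.7] psi -0.1 open 60.7 grip 29.7 F [-0.4 -0.2  2.9]
shift units now [-0.05 -0.01  0.03]  after turn [-0.05 -0.01  0.03]  turn [ 0.01 -0.   -0.01]
```

```bash
python3 -m pendant '{"increments": [[[0,0,-0.2,0,0,0,0.5],[0,0,-0.5,0,0,0,0.5],[0,0,-0.7,0,0,0,0.5],[0,0,-0.7,0,0,0,0.5],[0,0,-0.4,0,0,0,0.5],[0,0,0,0,0,0,0.5],[0,0,0,0,0,0,0.5]]]}'
cat > look.py <<'E'
import sys
from h import *
# crops of both views round the world point
p=[float(v) for v in sys.argv[2:5]]; o=[]; hw=int(sys.argv[5]) if len(sys.argv)>5 else 45
for n in("top","scene"):
    im=imaging.snapshot(n); cv2.imwrite(f"pics/{sys.argv[1]}_{n}.png",im[:,:,::-1]); u,v=proj(n,[p])[0].round().astype(int); print(n,u,v)
    c=im[max(v-hw,0):v+hw,max(u-hw,0):u+hw]; o.append(cv2.resize(c,(399,399),interpolation=cv2.INTER_CUBIC))
cv2.imwrite(f"pics/{sys.argv[1]}.png",np.hstack(o)[:,:,::-1])
E
python3 look.py held 444 88 115 ; python3 go.py 444 88 130 0
```

```text
clock: 5.0
position: [443.3, 90.4, 150.9]
tool_rot: [0.708, 0.706, -0.0, -0.0]
contact_force: [-0.6, -1.2, -3.5]
opening: 0.646
grip_force: 29.7
top 332 289
scene 310 200
clock 5.1 pos [442.1  90.3 149.3] psi -0.1 open 60.4 grip 29.7 F [-1.   0.5 -2.5]
shift units now [-0.05  0.04  0.39]  after turn [-0.05  0.04  0.39]  turn [-0.03  0.   -0.01]
```

View pics/held.png

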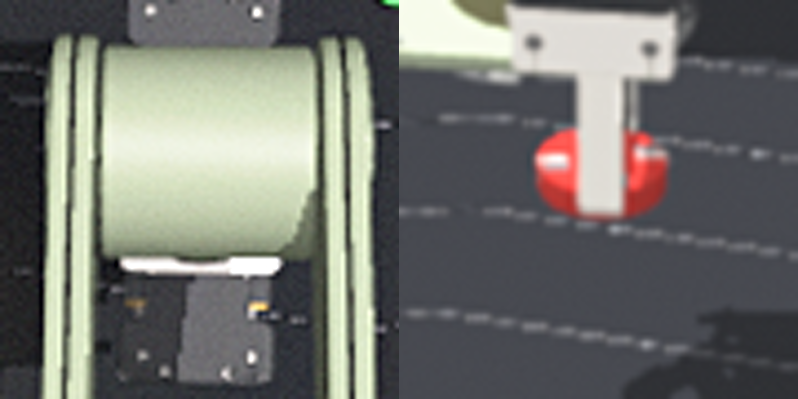

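The scene view shows the red cutter at about (311,194), held flat with the finger across its middle. I'll check the held ring against the TCP to calibrate the camera y.

```bash
python3 - <<'E'
from fit import *
im=imaging.snapshot("scene"); P=[r.state()["position"].round(1) for _ in range(4)]; print(P)
h=im.astype(int); m=((h[...,0]>110)&(h[...,1]<90)).astype('u1')*255
b=(293,181,35,26); x,y,w,hh=b
mm=np.repeat(m[...,None],3,2); 
c=cv2.resize(m[y-5:y+hh+5,x-5:x+w+5],None,fx=4,fy=4,interpolation=cv2.INTER_CUBIC)
ys,xs=np.nonzero(c>127); k=np.c_[xs,ys]; k=(k+.5)/4-.5+[x-5,y-5]
k=k[(abs(k-np.median(k,0))<25).all(1)]
for z in(122,124,126): print(z,fit("red",{"scene":k},(444,88,0),False,z))
E
python3 go.py 493.6 326 140 0
```

```text
[array([442. ,  90.3, 149.1]), array([442. ,  90.3, 149.1]), array([442. ,  90.3, 149.1]), array([442. ,  90.3, 149.1])]
122 (array([4.40011085e+02, 8.70644653e+01, 2.07242204e-01, 2.30637072e-01]), np.float64(0.36378171098168494))
124 (array([4.43419084e+02, 8.73824813e+01, 1.36857526e-04, 1.76524113e-01]), np.float64(0.36553564785276216))
126 (array([4.46826940e+02, 8.77004872e+01, 3.20448598e-03, 1.21972671e-01]), np.float64(0.3674089492549958))
clock 5.15 pos [442.   90.3 149.1] psi -0.1 open 60.7 grip 29.7 F [-0.   0.6 -1.5]
shift units now [4.72 1.02 0.18]  after turn [4.71 1.03 0.18]  turn [-0.03  0.   -0.01]
```

```bash
python3 -m pendant '{"increments": [[[0.2,0,0,0,0,0,0.5],[0.5,0.1,0,0,0,0,0.5],[0.6,0.15,0,0,0,0,0.5],[0.6,0.15,0,0,0,0,0.5],[0.6,0.15,0,0,0,0,0.5],[0.6,0.15,0,0,0,0,0.5],[0.6,0.15,0,0,0,0,0.5],[0.6,0.15,0,0,0,0,0.5],[0.4,0.03,0,0,0,0,0.5],[0.07,0,0,0,0,0,0.5],[0,0,0,0,0,0,0.5],[0,0,0,0,0,0,0.5]]]}'; python3 go.py 493.3 328.8 110 0
```

```text
clock: 6.35
position: [495.0, 328.0, 150.2]
tool_rot: [0.708, 0.706, -0.001, -0.0]
contact_force: [0.3, -0.3, -2.3]
opening: 0.646
grip_force: 29.7
clock 6.35 pos [495.  328.  150.2] psi -0.1 open 60.7 grip 29.7 F [ 0.3 -0.3 -2.3]
shift units now [ 0.02 -0.03  0.8 ]  after turn [ 0.02 -0.03  0.8 ]  turn [-0.01  0.01 -0.01]
```

```bash
python3 -m pendant '{"increments": [[[0.02,-0.03,0.2,0,0,0,0.5],[0,0,0.3,0,0,0,0.5],[0,0,0.3,0,0,0,0.5],[0,0,0.2,0,0,0,0.5],[0,0,0.06,0,0,0,0.5],[0,0,0,0,0,0,0.5],[0,0,0,0,0,0,0.5]]]}'; python3 go.py 493.3 328.8 37.5 0; python3 look.py st1 493 326 65
python3 - <<'E'
from fit import *
im=cv2.imread("pics/st1_scene.png")[:,:,::-1].astype(int); m=((im[...,0]>110)&(im[...,1]<90)&(im[...,2]<90)).astype('u1')
n,l,s,c=cv2.connectedComponentsWithStats(m); 
k=np.argwhere(m[:, 380:460])[:,::-1]+[380,0]; k=k[(abs(k-np.median(k,0))<22).all(1)]
print(k.min(0),k.max(0)); z=r.state()["position"][2]-26.5
print(fit("red",{"scene":k},(493,326,0),False,z)); print("expected tip px",proj("scene",[[491.5,325.5,62]]))
E
```

```text
clock: 7.05
position: [494.6, 330.0, 98.3]
tool_rot: [0.708, 0.706, 0.0, 0.0]
contact_force: [-0.5, -0.2, -1.4]
opening: 0.645
grip_force: 29.7
clock 7.05 pos [494.6 330.   98.3] psi -0.1 open 60.6 grip 29.7 F [-0.5 -0.2 -1.4]
shift units now [-0.02 -0.03  1.22]  after turn [-0.02 -0.03  1.22]  turn [ 0.   -0.   -0.01]
top 229 267
scene 421 239
[407 223] [438 245]
(array([ 4.97876304e+02,  3.24953053e+02, -2.36291341e+01,  2.54614083e-02]), np.float64(0.9500512055317711))
expected tip px [[420.40531365 240.22054529]]
```

View pics/st1.png

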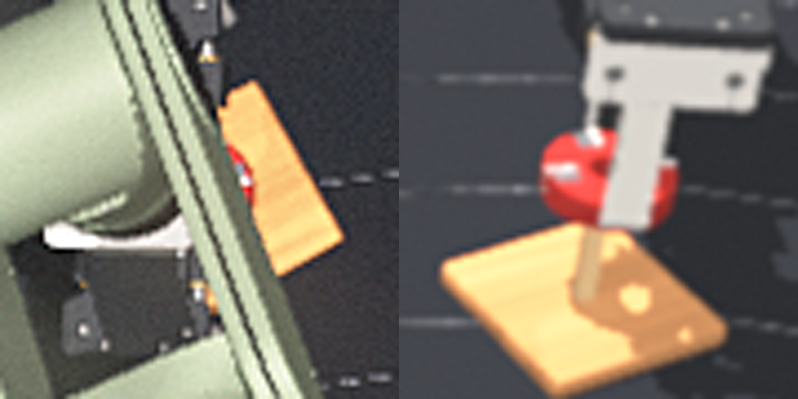

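Run:
```python
from fit import *
im=cv2.imread("pics/st1_scene.png"); print(r.state()["position"])
for row in(228,231,233): print(row,im[row,400:446,2].tolist())
for x,y in((494,327),(494,330),(494,324)):
    q=proj("scene",place(M["red"],x,y,0,72)); print(x,y,q.min(0).round(1),q.max(0).round(1))
# dowel shaft, rows
for row in(247,251,255): print(row,im[row,410:430].max(1).tolist(),)
for x,y in((491.5,325.5),(493.5,326)):
    for z in(20,40,50): print(z,proj("scene",[[x,y,z]]).round(1))
```

```text
[494.82722162 330.15065394  98.89504605]
228 [69, 70, 69, 69, 68, 68, 65, 63, 137, 250, 255, 255, 254, 254, 254, 254, 254, 254, 255, 255, 255, 255, 255, 255, 231, 214, 219, 220, 218, 219, 219, 219, 220, 222, 212, 152, 77, 41, 40, 43, 46, 45, 45, 45, 45, 46]
231 [69, 68, 69, 69, 68, 66, 63, 98, 208, 255, 255, 255, 255, 255, 255, 255, 255, 255, 246, 203, 160, 159, 164, 169, 181, 207, 220, 220, 219, 219, 219, 219, 219, 218, 211, 205, 206, 196, 137, 65, 42, 44, 45, 47, 46, 46]
233 [69, 69, 68, 68, 68, 67, 65, 98, 164, 212, 227, 223, 216, 212, 202, 205, 231, 252, 255, 254, 234, 205, 184, 178, 205, 221, 220, 219, 219, 219, 219, 219, 220, 220, 203, 189, 191, 186, 141, 80, 46, 43, 44, 45, 46, 45]
494 327 [407.  222.4] [438.3 246. ]
494 330 [408.4 222.5] [439.8 246.1]
494 324 [405.5 222.3] [436.9 245.9]
247 [255, 255, 255, 255, 255, 255, 255, 237, 217, 221, 223, 231, 254, 255, 255, 255, 255, 254, 163, 82]
251 [255, 255, 255, 255, 255, 255, 248, 216, 218, 222, 224, 245, 255, 255, 255, 236, 220, 221, 222, 218]
255 [255, 255, 255, 255, 255, 251, 219, 217, 222, 223, 222, 212, 204, 205, 206, 206, 207, 207, 207, 207]
20 [[417.5 256. ]]
40 [[418.9 248.6]]
50 [[419.6 244.8]]
20 [[417.9 256.5]]
40 [[419.2 249.1]]
50 [[419.9 245.4]]
```

```bash
python3 -m pendant '{"increments": [[[-0.03,-0.03,0.1,0,0,0,0.5],[0,0,0.15,0,0,0,0.5],[0,0,0.15,0,0,0,0.5],[0,0,0.15,0,0,0,0.5],[0,0,0.15,0,0,0,0.5],[0,0,0.15,0,0,0,0.5],[0,0,0.15,0,0,0,0.5],[0,0,0.1,0,0,0,0.5],[0,0,0.04,0,0,0,0.5],[0,0,0,0,0,0,0.5],[0,0,0,0,0,0,0.5]]]}'; python3 go.py 493.3 328.6 38.5 0
```

```text
clock: 8.25
position: [492.9, 328.5, 41.3]
tool_rot: [0.708, 0.706, 0.0, 0.0]
contact_force: [0.5, 0.4, -1.2]
opening: 0.647
grip_force: 29.7
clock 8.25 pos [492.9 328.5  41.3] psi -0.1 open 60.8 grip 29.7 F [ 0.5  0.4 -1.2]
shift units now [0.   0.01 0.06]  after turn [0.   0.01 0.06]  turn [ 0.   -0.   -0.01]
```

```bash
python3 -m pendant '{"increments": [[[0,0,0.02,0,0,0,0.5],[0,0,0.02,0,0,0,0.5],[0,0,0.02,0,0,0,0.5],[0,0,0,0,0,0,0.5],[0,0,0,0,0,0,0.5]]]}'
```

```text
clock: 8.75
position: [492.9, 328.5, 38.7]
tool_rot: [0.708, 0.706, 0.0, 0.0]
contact_force: [-1.5, -0.5, 4.0]
opening: 0.645
grip_force: 29.7
```

```bash
python3 -m pendant '{"increments": [[[0,0,0,0,0,0,0.75],[0,0,0,0,0,0,0.9],[0,0,0,0,0,0,0.95],[0,0,-0.2,0,0,0,0.95],[0,0,-0.5,0,0,0,0.95],[0,0,-0.7,0,0,0,0.95],[0,0,-0.6,0,0,0,0.95],[0,0,-0.2,0,0,0,0.95],[0,0,0,0,0,0,0.95]]]}'; python3 go.py 609.5 -104 100 0; python3 look.py st2 494 326 20
```

```text
clock: 9.65
position: [494.1, 329.0, 150.4]
tool_rot: [0.708, 0.706, 0.002, 0.001]
contact_force: [-0.8, -0.0, 0.5]
opening: 0.947
grip_force: 0.0
clock 9.65 pos [494.1 329.  150.4] psi -0.1 open 89.0 grip 0.0 F [-0.8 -0.   0.5]
shift units now [-8.66  2.32  1.  ]  after turn [-8.66  2.31  1.01]  turn [ 0.03 -0.02 -0.01]
top 232 268
scene 418 257
```

View pics/st2.png

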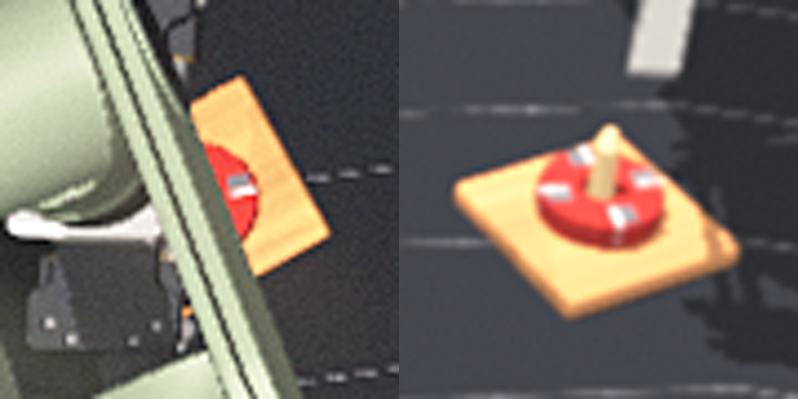

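Scene crop: red cutter sits flat on the base with the dowel through it (scene px ~(418,258)). Next the spacer.

```bash
python3 -m pendant '{"increments": [[[-0.3,0,0,0,0,0,0.95],[-0.7,0.2,0,0,0,0,0.95],[-0.8,0.25,0,0,0,0,0.95],[-0.9,0.25,0,0,0,0,0.95],[-0.9,0.25,0,0,0,0,0.95],[-0.9,0.25,0,0,0,0,0.95],[-0.9,0.25,0.1,0,0,0,0.9],[-0.9,0.25,0.2,0,0,0,0.85],[-0.9,0.25,0.2,0,0,0,0.8],[-0.9,0.25,0.3,0,0,0,0.8],[-0.5,0.1,0.2,0,0,0,0.75],[-0.06,0.01,0,0,0,0,0.75]]]}';python3 -m pendant '{"increments": [[[0,0,0,0,0,0,0.75],[0,0,0,0,0,0,0.75]]]}'; python3 go.py 609.5 -104 25 0
```

```text
clock: 10.95
position: [604.6, -108.5, 94.2]
tool_rot: [0.709, 0.705, -0.002, -0.003]
contact_force: [-0.3, 0.3, -0.3]
opening: 0.75
grip_force: 0.0
clock: 11.15
position: [606.6, -103.9, 97.7]
tool_rot: [0.708, 0.707, -0.0, -0.001]
contact_force: [0.6, 0.1, 0.3]
opening: 0.751
grip_force: 0.0
clock 11.15 pos [ 606.6 -103.9   97.7] psi -0.1 open 70.6 grip 0.0 F [0.6 0.1 0.3]
shift units now [-0.    0.06  1.45]  after turn [-0.    0.06  1.45]  turn [-0.01 -0.01 -0.01]
```

```bash
python3 -m pendant '{"increments": [[[0,0.03,0.3,0,0,0,0.75],[0,0.02,0.4,0,0,0,0.75],[0,0,0.3,0,0,0,0.75],[0,0,0.2,0,0,0,0.75],[0,0,0,0,0,0,0.75],[0,0,0,0,0,0,0.75]]]}'; python3 go.py 609.5 -104 25 0
```

```text
clock: 11.75
position: [609.9, -104.6, 37.9]
tool_rot: [0.708, 0.707, -0.0, -0.0]
contact_force: [0.7, 0.5, 0.5]
opening: 0.75
grip_force: 0.0
clock 11.75 pos [ 609.9 -104.6   37.9] psi -0.1 open 70.5 grip 0.0 F [0.7 0.5 0.5]
shift units now [ 0.01 -0.01  0.26]  after turn [ 0.01 -0.01  0.26]  turn [-0.   -0.   -0.01]
```

```bash
python3 -m pendant '{"increments": [[[0.01,0,0.16,0,0,0,0.75],[0,0,0.1,0,0,0,0.75],[0,0,0,0,0,0,0.75],[0,0,0,0,0,0,0.6],[0,0,0,0,0,0,0.5],[0,0,0,0,0,0,0.4],[0,0,0,0,0,0,0.3],[0,0,0,0,0,0,0.3],[0,0,0,0,0,0,0.3]]]}'
```

```text
clock: 12.65
position: [610.0, -104.5, 25.3]
tool_rot: [0.708, 0.706, 0.0, 0.0]
contact_force: [0.5, 0.5, 1.1]
opening: 0.438
grip_force: 30.0
```

```bash
python3 -m pendant '{"increments": [[[0,0,-0.2,0,0,0,0.3],[0,0,-0.5,0,0,0,0.3],[0,0,-0.7,0,0,0,0.3],[0,0,-0.7,0,0,0,0.3],[0,0,-0.4,0,0,0,0.3],[0,0,0,0,0,0,0.3],[0,0,0,0,0,0,0.3]]]}'; python3 go.py 493.3 326 150 0; python3 look.py sp1 610 -104 128 30
python3 - <<'E'
from fit import *
im=cv2.imread("pics/sp1_scene.png"); s=r.state()["position"]
q=proj("scene",place(M["spacer"],s[0],s[1],0,s[2]-25)); print("if centred",q.min(0),q.max(0)); a=int(q.min(0)[0])-5
for row in (0,2,4): rr=int(q.mean(0)[1])+row; print(rr,a,[im[rr,a:a+34,c].tolist() for c in(2,0)])
E
```

```text
clock: 13.35
position: [609.6, -104.3, 150.0]
tool_rot: [0.708, 0.706, 0.0, 0.0]
contact_force: [-1.0, -0.4, -2.4]
opening: 0.437
grip_force: 30.0
clock 13.35 pos [ 609.6 -104.3  150. ] psi -0.1 open 41.1 grip 30.0 F [-1.  -0.4 -2.4]
shift units now [ 8.6  -2.34  0.  ]  after turn [ 8.61 -2.33  0.  ]  turn [ 0.    0.   -0.01]
top 420 215
scene 199 234
if centred [186.66802342 224.50697853] [210.80282954 242.85883396]
233 181 [[71, 72, 73, 69, 78, 137, 208, 228, 227, 226, 225, 225, 226, 225, 227, 225, 200, 179, 176, 176, 177, 207, 237, 251, 255, 255, 255, 255, 250, 205, 139, 84, 70, 72], [82, 81, 81, 79, 86, 135, 196, 217, 218, 216, 216, 216, 217, 216, 218, 215, 190, 169, 143, 112, 97, 103, 116, 127, 156, 195, 200, 160, 117, 94, 83, 81, 81, 81]]
235 181 [[68, 72, 73, 70, 66, 112, 200, 230, 228, 226, 225, 226, 226, 226, 226, 225, 207, 194, 225, 248, 251, 249, 249, 255, 255, 255, 255, 242, 214, 185, 131, 81, 69, 70], [81, 82, 81, 79, 76, 113, 189, 219, 219, 217, 216, 217, 216, 217, 217, 215, 197, 180, 169, 148, 130, 126, 129, 141, 165, 167, 143, 112, 97, 89, 84, 81, 81, 80]]
237 181 [[67, 73, 73, 71, 68, 87, 155, 214, 228, 226, 226, 226, 225, 225, 226, 227, 225, 201, 203, 237, 246, 243, 241, 243, 237, 226, 220, 215, 196, 153, 99, 73, 70, 70], [79, 82, 82, 80, 77, 92, 150, 201, 217, 217, 217, 216, 216, 216, 217, 218, 215, 193, 173, 145, 125, 118, 118, 119, 114, 106, 100, 99, 94, 87, 82, 80, 77, 81]]
```

View pics/sp1.png

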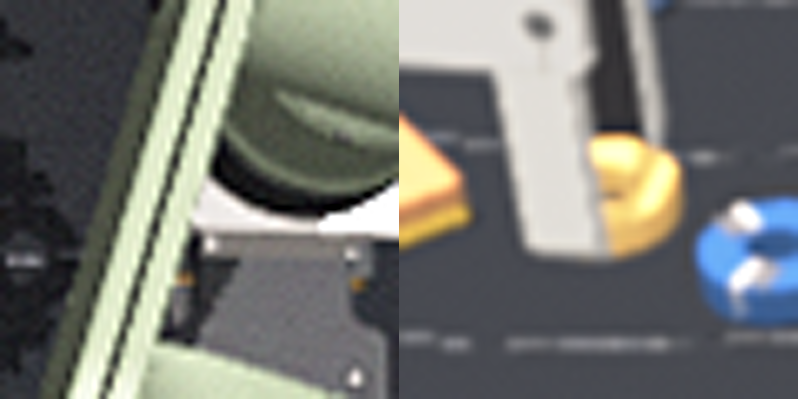

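Spacer held flat, edge where predicted (scene px ~211,234): centred on the TCP. Carry it to the stand.

```bash
python3 -m pendant '{"increments": [[[0.3,-0.1,0,0,0,0,0.3],[0.7,-0.2,0,0,0,0,0.3],[0.8,-0.22,0,0,0,0,0.3],[0.8,-0.22,0,0,0,0,0.3],[0.8,-0.22,0,0,0,0,0.3],[0.8,-0.22,0,0,0,0,0.3],[0.8,-0.22,0,0,0,0,0.3],[0.8,-0.22,0,0,0,0,0.3],[0.8,-0.22,0,0,0,0,0.3],[0.8,-0.22,0,0,0,0,0.3],[0.7,-0.2,0,0,0,0,0.3],[0.5,-0.08,0,0,0,0,0.3]]]}'; python3 -m pendant '{"increments": [[[0,0,0.2,0,0,0,0.3],[0,0,0.2,0,0,0,0.3],[0,0,0.2,0,0,0,0.3],[0,0,0.1,0,0,0,0.3],[0,0,0,0,0,0,0.3],[0,0,0,0,0,0,0.3]]]}';  python3 go.py 493.3 326 53.5 0
```

```text
clock: 14.65
position: [490.3, 328.4, 148.4]
tool_rot: [0.707, 0.707, -0.001, -0.001]
contact_force: [0.9, -0.2, -1.3]
opening: 0.435
grip_force: 30.0
clock: 15.25
position: [494.0, 325.0, 114.9]
tool_rot: [0.708, 0.706, -0.0, -0.0]
contact_force: [-0.6, -0.3, -1.2]
opening: 0.434
grip_force: 30.0
clock 15.25 pos [494.  325.  114.9] psi -0.2 open 40.8 grip 30.0 F [-0.6 -0.3 -1.2]
shift units now [ 0.02 -0.01  1.23]  after turn [ 0.02 -0.01  1.23]  turn [-0.    0.   -0.02]
```

```bash
python3 -m pendant '{"increments": [[[0.02,-0.01,0.1,0,0,0,0.3],[0,0,0.14,0,0,0,0.3],[0,0,0.14,0,0,0,0.3],[0,0,0.15,0,0,0,0.3],[0,0,0.15,0,0,0,0.3],[0,0,0.15,0,0,0,0.3],[0,0,0.15,0,0,0,0.3],[0,0,0.12,0,0,0,0.3],[0,0,0.08,0,0,0,0.3],[0,0,0,0,0,0,0.3],[0,0,0,0,0,0,0.3]]]}';  python3 go.py 493.3 326 53.3 0
```

```text
clock: 16.35
position: [493.3, 326.9, 56.1]
tool_rot: [0.708, 0.706, 0.0, 0.0]
contact_force: [0.2, -0.1, -1.2]
opening: 0.439
grip_force: 30.0
clock 16.35 pos [493.3 326.9  56.1] psi -0.1 open 41.2 grip 30.0 F [ 0.2 -0.1 -1.2]
shift units now [-0.02  0.    0.06]  after turn [-0.02  0.    0.06]  turn [ 0.   -0.   -0.01]
```

```bash
python3 -m pendant '{"increments": [[[-0.01,0,0.02,0,0,0,0.3],[0,0,0.02,0,0,0,0.3],[0,0,0.02,0,0,0,0.3],[0,0,0,0,0,0,0.3],[0,0,0,0,0,0,0.3]]]}'
```

```text
clock: 16.85
position: [493.3, 326.4, 53.3]
tool_rot: [0.708, 0.706, 0.0, 0.0]
contact_force: [0.9, -0.7, -0.0]
opening: 0.437
grip_force: 30.0
```

```bash
python3 -m pendant '{"increments": [[[0,0,0.012,0,0,0,0.3],[0,0,0,0,0,0,0.3],[0,0,0,0,0,0,0.3]]]}'
```

```text
clock: 17.15
position: [493.3, 326.4, 53.2]
tool_rot: [0.708, 0.706, 0.0, 0.0]
contact_force: [-3.0, -1.0, 5.9]
opening: 0.44
grip_force: 30.0
```

Contact. Release, rise, and go to the blue cutter (472,-100.5).

```bash
python3 -m pendant '{"increments": [[[0,0,0,0,0,0,0.55],[0,0,0,0,0,0,0.7],[0,0,0,0,0,0,0.75],[0,0,-0.2,0,0,0,0.8],[0,0,-0.5,0,0,0,0.85],[0,0,-0.6,0,0,0,0.85],[0,0,-0.5,0,0,0,0.85],[0,0,-0.1,0,0,0,0.85],[0,0,0,0,0,0,0.85]]]}'; python3 go.py 472 -100.5 100 0; python3 look.py st3 494 326 35
```

```text
clock: 18.05
position: [493.9, 326.7, 148.8]
tool_rot: [0.708, 0.706, 0.001, 0.0]
contact_force: [-0.1, 0.7, -0.2]
opening: 0.853
grip_force: 0.0
clock 18.05 pos [493.9 326.7 148.8] psi -0.1 open 80.2 grip 0.0 F [-0.1  0.7 -0.2]
shift units now [-8.55 -0.43  0.96]  after turn [-8.54 -0.44  0.98]  turn [ 0.02 -0.01 -0.01]
top 231 267
scene 419 251
```

View pics/st3.png

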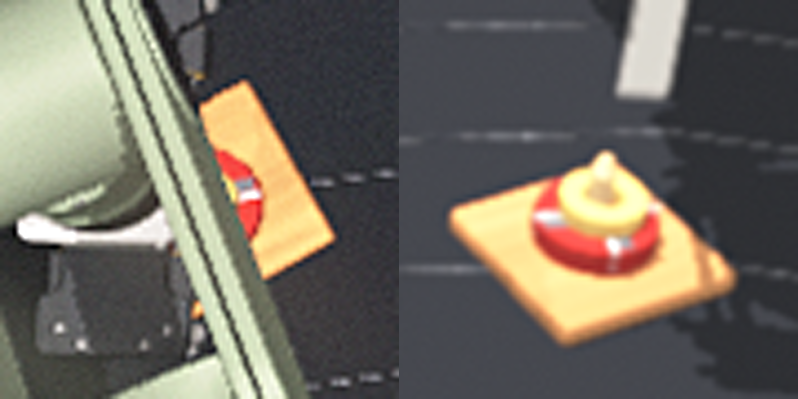

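Scene crop: brass spacer flat on the red cutter, dowel tip through it (scene px ~(420,246)).

```bash
python3 -m pendant '{"increments": [[[-0.3,0,0,0,0,0,0.85],[-0.7,-0.05,0,0,0,0,0.85],[-0.8,-0.05,0,0,0,0,0.85],[-0.8,-0.05,0,0,0,0,0.85],[-0.8,-0.05,0,0,0,0,0.85],[-0.8,-0.05,0,0,0,0,0.85],[-0.8,-0.05,0.1,0,0,0,0.85],[-0.8,-0.05,0.2,0,0,0,0.85],[-0.8,-0.05,0.2,0,0,0,0.85],[-0.8,-0.04,0.2,0,0,0,0.85],[-0.7,0,0.2,0,0,0,0.85],[-0.45,0,0.1,0,0,0,0.85]]]}';python3 -m pendant '{"increments": [[[0,0,0.2,0,0,0,0.85],[0,0,0.3,0,0,0,0.85],[0,0,0.3,0,0,0,0.85],[0,0,0.2,0,0,0,0.85],[0,0,0,0,0,0,0.85],[0,0,0,0,0,0,0.85]]]}'; python3 go.py 472 -100.5 25.5 0
```

```text
clock: 19.35
position: [467.9, -103.5, 95.3]
tool_rot: [0.709, 0.706, -0.001, -0.002]
contact_force: [-0.1, 1.1, -1.0]
opening: 0.851
grip_force: 0.0
clock: 19.95
position: [470.0, -100.6, 47.1]
tool_rot: [0.708, 0.707, -0.0, -0.0]
contact_force: [-0.3, -0.2, -0.4]
opening: 0.854
grip_force: 0.0
clock 19.95 pos [ 470.  -100.6   47.1] psi -0.1 open 80.2 grip 0.0 F [-0.3 -0.2 -0.4]
shift units now [0.   0.04 0.43]  after turn [0.   0.04 0.43]  turn [-0.01 -0.   -0.01]
```

```bash
python3 -m pendant '{"increments": [[[0,0.04,0.2,0,0,0,0.85],[0,0,0.15,0,0,0,0.85],[0,0,0.08,0,0,0,0.85],[0,0,0,0,0,0,0.75],[0,0,0,0,0,0,0.65],[0,0,0,0,0,0,0.5],[0,0,0,0,0,0,0.4],[0,0,0,0,0,0,0.4],[0,0,0,0,0,0,0.4]]]}';python3 -m pendant '{"increments": [[[0,0,-0.2,0,0,0,0.4],[0,0,-0.5,0,0,0,0.4],[0,0,-0.7,0,0,0,0.4],[0,0,-0.7,0,0,0,0.4],[0,0,-0.4,0,0,0,0.4],[0,0,0,0,0,0,0.4],[0,0,0,0,0,0,0.4]]]}'; python3 go.py 493.3 326 150 0
python3 - <<'E'
from fit import *
im=imaging.snapshot("scene"); s=r.state()["position"]
q=proj("scene",place(M["blue"],s[0],s[1],0,s[2]-25.5)); print("if centred",q.min(0),q.max(0)); a=int(q.min(0)[0])-6
for row in (-2,0,2): rr=int(q.mean(0)[1])+row; print(rr,a,im[rr,a:a+40].max(1).tolist())
E
```

```text
clock: 20.85
position: [472.6, -101.3, 26.2]
tool_rot: [0.708, 0.706, 0.0, 0.0]
contact_force: [0.4, -0.8, 0.4]
opening: 0.536
grip_force: 30.0
clock: 21.55
position: [472.0, -101.0, 150.8]
tool_rot: [0.708, 0.706, 0.0, 0.0]
contact_force: [-1.0, 0.1, -1.6]
opening: 0.536
grip_force: 30.0
clock 21.55 pos [ 472.  -101.   150.8] psi -0.1 open 50.4 grip 30.0 F [-1.   0.1 -1.6]
shift units now [8.54 0.41 0.02]  after turn [8.54 0.43 0.02]  turn [ 0.    0.   -0.01]
if centred [206.05191787 185.20531122] [232.24040816 204.50015975]
192 200 [174, 194, 235, 244, 232, 202, 188, 227, 236, 225, 227, 226, 225, 225, 225, 226, 227, 225, 199, 161, 146, 142, 147, 149, 162, 207, 228, 202, 175, 172, 172, 158, 123, 89, 80, 81, 81, 82, 81, 82]
194 200 [219, 236, 247, 248, 248, 248, 243, 239, 238, 227, 227, 226, 225, 225, 226, 225, 227, 229, 206, 177, 168, 161, 159, 170, 207, 225, 198, 171, 167, 162, 150, 132, 111, 90, 82, 81, 81, 82, 82, 82]
196 200 [145, 146, 155, 190, 231, 243, 238, 209, 192, 211, 230, 227, 225, 225, 225, 225, 227, 225, 203, 178, 165, 165, 175, 208, 232, 203, 169, 155, 146, 137, 129, 122, 110, 91, 83, 81, 81, 81, 81, 82]
```

```bash
python3 -m pendant '{"increments": [[[0.3,0,0,0,0,0,0.4],[0.7,0.05,0,0,0,0,0.4],[0.8,0.05,0,0,0,0,0.4],[0.8,0.05,0,0,0,0,0.4],[0.8,0.05,0,0,0,0,0.4],[0.8,0.05,0,0,0,0,0.4],[0.8,0.05,0,0,0,0,0.4],[0.8,0.05,0,0,0,0,0.4],[0.8,0.04,0,0,0,0,0.4],[0.8,0.04,0,0,0,0,0.4],[0.7,0,0,0,0,0,0.4],[0.44,0,0,0,0,0,0.4]]]}'; python3 -m pendant '{"increments": [[[0,0,0.1,0,0,0,0.4],[0,0,0.2,0,0,0,0.4],[0,0,0.2,0,0,0,0.4],[0,0,0.1,0,0,0,0.4],[0,0,0,0,0,0,0.4],[0,0,0,0,0,0,0.4]]]}';  python3 go.py 493.3 326 66.2 0
```

```text
clock: 22.8
position: [492.2, 328.8, 148.7]
tool_rot: [0.707, 0.707, -0.002, -0.001]
contact_force: [0.4, 0.2, -2.4]
opening: 0.536
grip_force: 30.0
clock: 23.4
position: [494.8, 325.1, 120.7]
tool_rot: [0.708, 0.706, -0.0, -0.0]
contact_force: [0.0, 0.5, -1.0]
opening: 0.538
grip_force: 30.0
clock 23.4 pos [494.8 325.1 120.7] psi -0.2 open 50.6 grip 30.0 F [ 0.   0.5 -1. ]
shift units now [ 0.02 -0.03  1.09]  after turn [ 0.02 -0.03  1.09]  turn [-0.    0.   -0.02]
```

```bash
python3 -m pendant '{"increments": [[[0.01,-0.03,0.1,0,0,0,0.4],[0,0,0.15,0,0,0,0.4],[0,0,0.15,0,0,0,0.4],[0,0,0.15,0,0,0,0.4],[0,0,0.15,0,0,0,0.4],[0,0,0.15,0,0,0,0.4],[0,0,0.1,0,0,0,0.4],[0,0,0.08,0,0,0,0.4],[0,0,0,0,0,0,0.4],[0,0,0,0,0,0,0.4]]]}';  python3 go.py 493.3 326 66.2 0
```

```text
clock: 24.4
position: [493.3, 326.4, 69.6]
tool_rot: [0.708, 0.706, 0.0, 0.0]
contact_force: [0.7, 1.1, -1.2]
opening: 0.536
grip_force: 30.0
clock 24.4 pos [493.3 326.4  69.6] psi -0.1 open 50.4 grip 30.0 F [ 0.7  1.1 -1.2]
shift units now [-0.01 -0.    0.07]  after turn [-0.01 -0.    0.07]  turn [ 0.   -0.   -0.01]
```

```bash
python3 -m pendant '{"increments": [[[0,0,0.02,0,0,0,0.4],[0,0,0.02,0,0,0,0.4],[0,0,0.02,0,0,0,0.4],[0,0,0.01,0,0,0,0.4],[0,0,0,0,0,0,0.4],[0,0,0,0,0,0,0.4]]]}'
```

```text
clock: 25.0
position: [493.2, 326.3, 66.3]
tool_rot: [0.708, 0.706, 0.0, 0.0]
contact_force: [-1.2, -0.4, 1.4]
opening: 0.538
grip_force: 30.0
```

```bash
python3 -m pendant '{"increments": [[[0,0,0,0,0,0,0.65],[0,0,0,0,0,0,0.75],[0,0,0,0,0,0,0.85],[0,0,-0.2,0,0,0,0.85],[0,0,-0.5,0,0,0,0.85],[0,0,-0.6,0,0,0,0.7],[0,0,-0.3,0,0,0,0.6],[0,0,-0.1,0,0,0,0.5],[0,0,0,0,0,0,0.5]]]}'; python3 look.py st4 494 326 45;python3 -m pendant '{"increments": [[[0,0,0,0,0,0.99,0.5],[0,0,0,0,0,0.99,0.5],[0,0,0,0,0,0.99,0.5],[0,0,0,0,0,0.99,0.5],[0,0,0,0,0,0.99,0.5],[0,0,0,0,0,0.99,0.5],[0,0,0,0,0,0.99,0.5],[0,0,0,0,0,0.99,0.5],[0,0,0,0,0,0.99,0.5],[0,0,0,0,0,0.99,0.5],[0,0,0,0,0,0,0.5],[0,0,0,0,0,0,0.5]]]}';  python3 go.py 636.5 71 100 100.3
```

```text
clock: 25.9
position: [493.5, 326.5, 151.6]
tool_rot: [0.708, 0.706, 0.001, 0.0]
contact_force: [0.5, -0.6, 0.0]
opening: 0.546
grip_force: 0.0
top 231 267
scene 420 247
clock: 27.2
position: [492.3, 326.0, 149.5]
tool_rot: [0.996, 0.095, -0.001, 0.0]
contact_force: [0.4, -0.2, -0.5]
opening: 0.504
grip_force: 0.0
clock 27.2 pos [492.3 326.  149.5] psi -79.1 open 47.4 grip 0.0 F [ 0.4 -0.2 -0.5]
shift units now [1.87 5.55 0.99]  after turn [1.93 5.53 0.99]  turn [0.   0.02 0.07]
```

View pics/st4.png

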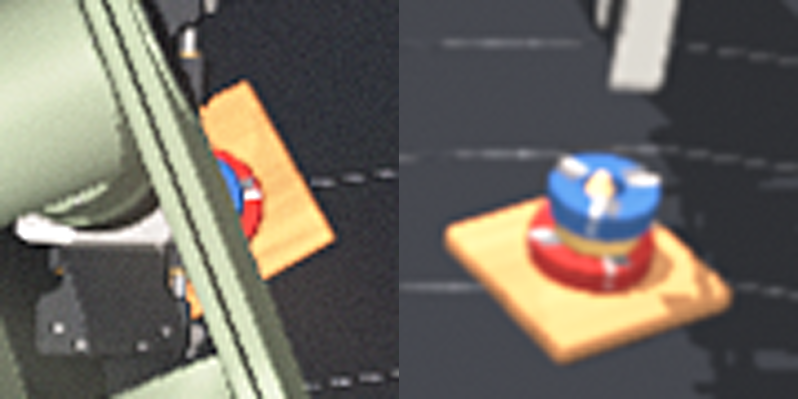

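Scene crop: blue on brass on red, all flat, dowel tip visible (scene px ~(421,244)). Now the spanner.

```bash
python3 -m pendant '{"increments": [[[0.1,0.3,0,0,0,0.07,0.5],[0.2,0.6,0,0,0,0,0.5],[0.25,0.7,0,0,0,0,0.5],[0.25,0.7,0.1,0,0,0,0.5],[0.25,0.7,0.2,0,0,0,0.5],[0.25,0.7,0.2,0,0,0,0.5],[0.25,0.7,0.2,0,0,0,0.5],[0.23,0.6,0.2,0,0,0,0.5],[0.13,0.38,0.1,0,0,0,0.5],[0.02,0.15,0,0,0,0,0.5],[0,0,0,0,0,0,0.5],[0,0,0,0,0,0,0.5]]]}'; python3 go.py 636.5 71 24.5 100.3
```

```text
clock: 28.4
position: [636.7, 72.1, 101.5]
tool_rot: [0.996, 0.089, 0.0, -0.0]
contact_force: [-0.1, 0.6, -0.2]
opening: 0.499
grip_force: 0.0
clock 28.4 pos [636.7  72.1 101.5] psi -79.8 open 46.9 grip 0.0 F [-0.1  0.6 -0.2]
shift units now [-0.01  0.02  1.54]  after turn [-0.01  0.02  1.54]  turn [-0.   -0.   -0.01]
```

```bash
python3 -m pendant '{"increments": [[[-0.01,0.02,0.3,0,0,0,0.5],[0,0,0.4,0,0,0,0.5],[0,0,0.35,0,0,0,0.5],[0,0,0.25,0,0,0,0.5],[0,0,0.15,0,0,0,0.5],[0,0,0.07,0,0,0,0.5],[0,0,0,0,0,0,0.5],[0,0,0,0,0,0,0.4],[0,0,0,0,0,0,0.2],[0,0,0,0,0,0,0.05],[0,0,0,0,0,0,0.05],[0,0,0,0,0,0,0.05]]]}'; python3 go.py 636.5 71 24.5 100.3
```

```text
clock: 29.6
position: [636.9, 70.1, 25.3]
tool_rot: [0.996, 0.088, 0.0, -0.0]
contact_force: [-0.1, 0.6, 0.6]
opening: 0.144
grip_force: 30.0
clock 29.6 pos [636.9  70.1  25.3] psi -79.9 open 13.5 grip 30.0 F [-0.1  0.6  0.6]
shift units now [-0.   -0.02  0.02]  after turn [-0.   -0.02  0.02]  turn [-0.   -0.   -0.02]
```

```bash
python3 -m pendant '{"increments": [[[0,0,-0.2,0,0,0,0.05],[0,0,-0.5,0,0,0,0.05],[0,0,-0.7,0,0,0,0.05],[0,0,-0.7,0,0,0,0.05],[0,0,-0.4,0,0,0,0.05],[0,0,0,0,0,0,0.05],[0,0,0,0,0,0,0.05]]]}'
python3 - <<'E'
from fit import *
o=[]
for n,p in(("top",(475.8,-299.8)),("scene",(472.8,-299.3))):
    im=cv2.imread(f"pics/{n}0.png"); c=proj(n,[[*p,8]])[0].round().astype(int); w=45
    k=cv2.resize(im[c[1]-w:c[1]+w,c[0]-w:c[0]+w],(360,360),interpolation=cv2.INTER_CUBIC)
    P=np.array([[60,-22],[60,22],[18,22],[18,40],[-26,40],[-26,12],[-70,12],[-70,-12],[-26,-12],[-26,-40],[18,-40],[18,-22]])
    for z,col in((6,(255,0,0)),(16,(0,0,255))):
        q=proj(n,place(np.c_[P,0*P[:,0]+z],*p,2.36)); cv2.polylines(k,[((q-c+w+.5)*4).astype('i4')],True,col,1)
    o.append(k)
im=imaging.snapshot("scene"); u,v=proj("scene",[[637,70,130]])[0].round().astype(int)
o.append(cv2.resize(im[v-45:v+45,u-30:u+30,::-1],(80*1,120)) if 0 else cv2.resize(im[v-60:v+60,u-60:u+60,::-1],(360,360)))
k=np.hstack([cv2.resize(x,(266,266)) for x in o]) if 0 else np.vstack([np.hstack(o[:2]),np.hstack([o[2],o[2]*0])])[:600]
cv2.imwrite("pics/tr.png",k[:600])
E
python3 go.py 474.4 -299.5 150 45
```

```text
clock: 30.3
position: [636.3, 70.1, 149.9]
tool_rot: [0.996, 0.088, -0.0, 0.0]
contact_force: [0.4, 0.4, -1.1]
opening: 0.145
grip_force: 30.0
clock 30.35 pos [635.4  70.1 148.4] psi -79.9 open 13.7 grip 30.0 F [-0.8 -0.1 -2.9]
shift units now [-4.47  6.71 -0.02]  after turn [ 2.95  7.5  -0.03]  turn [0.01 0.02 6.89]
```

View pics/tr.png

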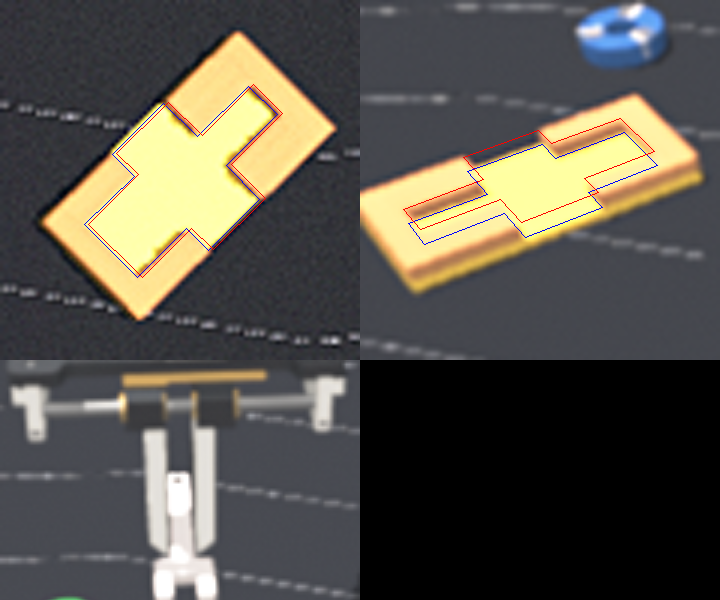

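Overlay: model recess outline coincides with the tray in both views (wide end lower-left); spanner is held level with its jaw towards +x. Turn +125° about world z (−15.64 units of tool z).

```bash
python3 -m pendant '{"increments": [[[0,0,0,0,0,-0.6,0.05],[0,0,0,0,0,-0.9,0.05],[0,0,0,0,0,-0.95,0.05],[0,0,0,0,0,-0.95,0.05],[0,0,0,0,0,-0.95,0.05],[0,0,0,0,0,-0.95,0.05],[0,0,0,0,0,-0.95,0.05],[0,0,0,0,0,-0.95,0.05],[0,0,0,0,0,-0.95,0.05],[0,0,0,0,0,-0.95,0.05],[0,0,0,0,0,-0.95,0.05],[0,0,0,0,0,-0.95,0.05]]]}';  python3 -m pendant '{"increments": [[[0,0,0,0,0,-0.95,0.05],[0,0,0,0,0,-0.95,0.05],[0,0,0,0,0,-0.95,0.05],[0,0,0,0,0,-0.95,0.05],[0,0,0,0,0,-0.84,0.05],[0,0,0,0,0,0,0.05],[0,0,0,0,0,0,0.05]]]}'; python3 go.py 474.4 -299.5 150 45.2
```

```text
clock: 31.55
position: [634.7, 70.1, 146.8]
tool_rot: [0.653, 0.757, -0.002, -0.002]
contact_force: [-0.7, 0.3, -1.8]
opening: 0.147
grip_force: 30.0
clock: 32.25
position: [635.4, 70.1, 147.9]
tool_rot: [0.382, 0.924, -0.001, -0.002]
contact_force: [-0.4, -0.6, -1.0]
opening: 0.145
grip_force: 30.0
clock 32.25 pos [635.4  70.1 147.9] psi 45.1 open 13.7 grip 30.0 F [-0.4 -0.6 -1. ]
shift units now [-2.94 -7.51 -0.03]  after turn [-2.92 -7.51 -0.04]  turn [-0.02 -0.02 -0.01]
```

```bash
python3 -m pendant '{"increments": [[[-0.12,-0.3,0,0,0,0,0.05],[-0.28,-0.7,0,0,0,0,0.05],[-0.3,-0.75,0,0,0,0,0.05],[-0.3,-0.75,0,0,0,0,0.05],[-0.3,-0.75,0,0,0,0,0.05],[-0.3,-0.75,0,0,0,0,0.05],[-0.3,-0.75,0,0,0,0,0.05],[-0.3,-0.75,0,0,0,0,0.05],[-0.3,-0.75,0,0,0,0,0.05],[-0.25,-0.7,0,0,0,0,0.05],[-0.15,-0.4,0,0,0,0,0.05],[-0.03,-0.16,0,0,0,0,0.05]]]}';  python3 -m pendant '{"increments": [[[0,0,0.3,0,0,0,0.05],[0,0,0.4,0,0,0,0.05],[0,0,0.4,0,0,0,0.05],[0,0,0.3,0,0,0,0.05],[0,0,0.1,0,0,0,0.05],[0,0,0,0,0,0,0.05],[0,0,0,0,0,0,0.05]]]}'; python3 go.py 474.4 -299.5 31.3 45.2
```

```text
clock: 33.45
position: [474.5, -302.3, 149.9]
tool_rot: [0.383, 0.924, -0.0, -0.0]
contact_force: [0.8, 0.4, -2.0]
opening: 0.144
grip_force: 30.0
clock: 34.15
position: [477.0, -299.8, 75.5]
tool_rot: [0.38, 0.925, -0.0, 0.001]
contact_force: [0.2, -0.5, -0.8]
opening: 0.145
grip_force: 30.0
clock 34.15 pos [ 477.  -299.8   75.5] psi 45.3 open 13.7 grip 30.0 F [ 0.2 -0.5 -0.8]
shift units now [ 0.04 -0.03  0.88]  after turn [ 0.04 -0.03  0.88]  turn [0.   0.01 0.01]
```

```bash
python3 -m pendant '{"increments": [[[0.04,-0.03,0.1,0,0,0,0.05],[0,0,0.2,0,0,0,0.05],[0,0,0.15,0,0,0,0.05],[0,0,0.05,0,0,0,0.05],[0,0,0,0,0,0,0.05],[0,0,0,0,0,0,0.05]]]}'; python3 go.py 474.4 -299.5 31.3 45.2; python3 look.py tr2 474 -300 30; python3 -m pendant '{"increments": [[[0,0,0,0,0,0,0.05]]]}'
```

```text
clock: 34.75
position: [473.9, -299.5, 49.9]
tool_rot: [0.381, 0.925, 0.0, -0.0]
contact_force: [0.0, -0.2, -1.3]
opening: 0.146
grip_force: 30.0
clock 34.75 pos [ 473.9 -299.5   49.9] psi 45.3 open 13.7 grip 30.0 F [ 0.  -0.2 -1.3]
shift units now [-0.01  0.01  0.37]  after turn [-0.01  0.01  0.37]  turn [ 0.   -0.    0.01]
top 497 281
scene 136 230
clock: 34.95
position: [474.1, -299.6, 50.3]
tool_rot: [0.381, 0.925, -0.0, 0.0]
contact_force: [-0.2, -0.1, -1.3]
opening: 0.144
grip_force: 30.0
```

View pics/tr2.png

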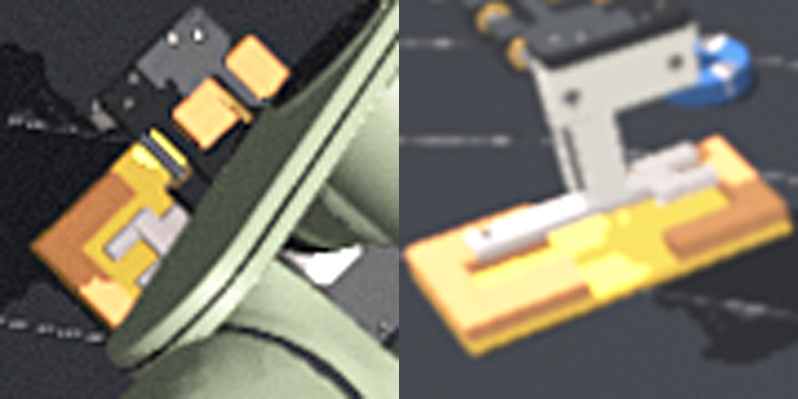

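Aligned, jaw over the wide end (scene crop). Lower.

```bash
python3 -m pendant '{"increments": [[[0,0,0.08,0,0,0,0.05],[0,0,0.1,0,0,0,0.05],[0,0,0.08,0,0,0,0.05],[0,0,0.05,0,0,0,0.05],[0,0,0.02,0,0,0,0.05],[0,0,0,0,0,0,0.05],[0,0,0,0,0,0,0.05]]]}'; python3 go.py 474.4 -299.5 31.3 45.2
```

```text
clock: 35.65
position: [473.9, -299.5, 33.5]
tool_rot: [0.381, 0.925, -0.0, 0.0]
contact_force: [0.8, -0.2, -1.6]
opening: 0.142
grip_force: 30.0
clock 35.65 pos [ 473.9 -299.5   33.5] psi 45.3 open 13.3 grip 30.0 F [ 0.8 -0.2 -1.6]
shift units now [-0.01  0.01  0.04]  after turn [-0.01  0.01  0.04]  turn [-0.    0.    0.01]
```

```bash
python3 -m pendant '{"increments": [[[0,0,0.02,0,0,0,0.05],[0,0,0.02,0,0,0,0.05],[0,0,0.01,0,0,0,0.05],[0,0,0,0,0,0,0.05],[0,0,0,0,0,0,0.05]]]}'
```

```text
clock: 36.15
position: [473.9, -299.4, 31.3]
tool_rot: [0.381, 0.925, -0.0, 0.0]
contact_force: [-1.2, 1.2, 2.7]
opening: 0.147
grip_force: 30.0
```

```bash
python3 -m pendant '{"increments": [[[0,0,0,0,0,0,0.25],[0,0,0,0,0,0,0.4],[0,0,0,0,0,0,0.4],[0,0,-0.2,0,0,0,0.4],[0,0,-0.5,0,0,0,0.4],[0,0,-0.8,0,0,0,0.4],[0,0,-0.8,0,0,0,0.4],[0,0,-0.5,0,0,0,0.4],[0,0,0,0,0,0,0.4]]]}'; python3 -m pendant '{"increments": [[[0.5,0.3,0,0,0,0,0.4],[0.8,0.6,0,0,0,0,0.4],[0.8,0.6,0,0,0,0,0.4],[0.8,0.6,0,0,0,0,0.4],[0.5,0.3,0,0,0,0,0.4],[0,0,0,0,0,0,0.4],[0,0,0,0,0,0,0.4]]]}'; python3 look.py fin 474 -300 10
python3 - <<'E'
from fit import *
a=[cv2.imread(f"pics/fin_{n}.png") for n in("top","scene")]; b=cv2.imread("pics/fin.png")
w=[cv2.resize(x,(400,300)) for x in a]; cv2.imwrite("pics/finall.png",np.vstack([np.hstack(w),cv2.resize(b,(800,300))]))
E
```

```text
clock: 37.05
position: [476.7, -301.8, 176.8]
tool_rot: [0.381, 0.925, -0.002, 0.005]
contact_force: [0.2, -1.5, 0.0]
opening: 0.396
grip_force: 0.0
clock: 37.75
position: [437.1, -94.1, 170.3]
tool_rot: [0.38, 0.925, -0.0, -0.0]
contact_force: [0.3, 0.1, 1.6]
opening: 0.402
grip_force: 0.0
top 494 282
scene 138 237
```

View pics/finall.png

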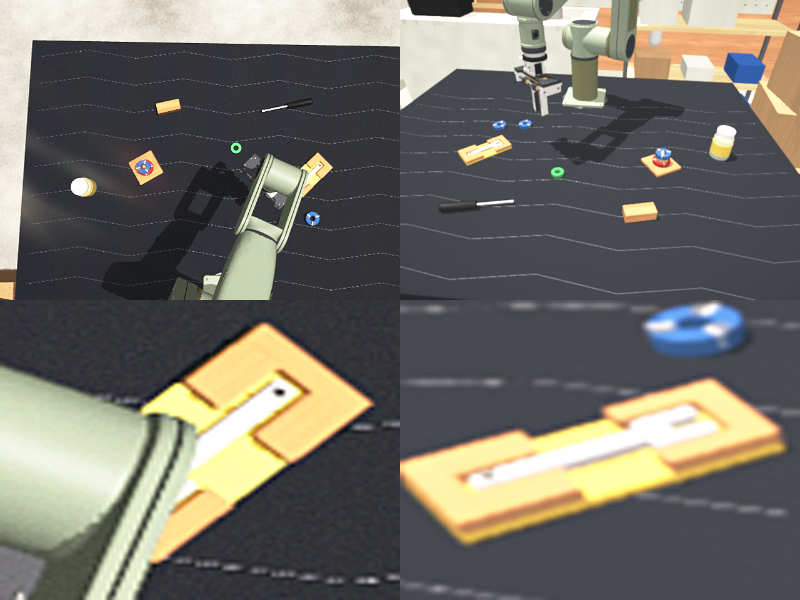

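The spanner lies inside the recess, down on the floor. The stack is complete, with blue at the top view's (144,167), and the bystanders are unmoved. Hand in.

```bash
python3 -m pendant '{"increments": [[[0,0,0,0,0,0,0.4],[0,0,0,0,0,0,0.4],[0,0,0,0,0,0,0.4]]]}'; python3 -c "
from plant import r
print(r.close_job())"
```

```text
clock: 38.15
position: [437.7, -95.2, 170.8]
tool_rot: [0.381, 0.924, -0.0, -0.0]
contact_force: [0.6, 0.4, 0.6]
opening: 0.4
grip_force: 0.0
the job is handed in; nothing more can be done
None
```

The job is handed in at about 38 s: the red cutter, brass spacer and blue cutter are stacked flat on the dowel in that order, and the spanner lies down in the tray recess with its jaw in the wide end. The glue jar, offcut and screwdriver look unmoved in the last pictures, and the hand-in call returned no verdict.

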